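Set the length stop on the bench vise

TASK

Set the vise's length stop to the bar that is clamped in the vise: slacken the set screw in the stop's collar first, slide the collar along its rod until you feel the stop press lightly on the end of the bar, and tighten the screw again so that the stop stays there, touching. Don't shove it hard against the bar, and leave everything else on the bench where it is.

Things in the scene. Friction and masses are not known exactly. Their poses are not given: they have to be found in the camera images.
- vise: Blue machine vise bolted to the bench (base 260 x 120 mm, jaws 110 mm wide, jaw tops 86 mm above the bench). Fixed. Origin: centre of its underside; its x axis runs from the vise's handle to its fixed jaw, y along the jaws towards the side where the stop is, z up.
- stop_rod: Bright round rod, 16 mm across, sticking out sideways, level, from behind the fixed jaw, parallel to the bar; its axis is 66 mm above the bench and 85 mm from the bar's axis. Fixed. Origin on its axis beside the middle of the vise; y along the rod, away from the vise. A retaining ring (25 mm across) sits at y = 302 to 312 mm.
- bar: The work-piece: dark round steel bar, 25 mm across, 260 mm long, clamped fast in the jaws, level. Origin: on the bar's axis, 72 mm above the bench, at the middle of the jaws; y along the bar towards the stop. Its square-cut end stands out towards the stop to somewhere between y = 105 and 155 mm: how far is NOT measured, it must be felt for (or seen).
- stop_collar: Steel collar on the rod, hub 40 mm across, 30 mm long; keyed: slides, cannot swing. Slack it slides at about 2.5 N; do not force it while the screw is tight. Origin: hub's centre on the rod's axis. y along the rod away from the vise (slide along -y to reach the bar), z up. A flat arm (12 mm thick, top 81 mm above the bench) reaches 100 mm along -x to stand before the bar's end.
- stop_face (a point): Centre of the face of the round stop button (15 mm across) on the collar's arm, the face that must meet the bar's end; at (-85, -14, +6) mm from the collar's origin in its axes, on the line of the bar's axis. A push of 3 to 12 N against the bar is right, 18 N is too hard; steel on steel, the push climbs within a few millimetres of hand travel.
- screw_head (a point): Centre of the set screw's flat thumb head: a dark block 30 mm long (its x), 10 mm thick (its y), 20 mm high, centre 116 mm above the bench, straight over the collar's origin on the screw's vertical axis. It turns with the screw, stays at its height, and the collar can be slid by it. Below it: disc 18 mm across (top 104 mm above the bench), boss 20 mm across (top 92 mm).
- set_screw (a joint): Angle of the set screw, rad: grows clockwise seen from above (tightening), falls anticlockwise. At 0 its point just meets the rod; below 0 it is slack; above 0 it grips the rod by about 5 N more per 0.1 rad. Found tight, at 0.8 to 1.2; 0.7 or more is tight. Range -3 to 2. Thread drag 0.14 N m, about 0.2 N m when gripping; it stays where it is left.
- spare_collar: Spare shaft collar, a plain steel ring 40 mm across and 15 mm high lying flat; a bystander, to be left alone. Origin: centre of its underside.
- offcut: Short upright offcut of round bar, 25 mm across, 35 mm high; a bystander, to be left alone. Origin: centre of its underside.
- hex_nut: Loose steel nut, 26 mm across, 13 mm high; a bystander, to be left alone. Origin: centre of its underside.
- spanner: Open-ended spanner lying on the bench; a bystander, to be left alone. Origin: centre of its underside, x along its length.
- screwdriver: Screwdriver lying on the bench; a bystander, to be left alone. Origin: centre of its underside, x along its length.
- hammer: Hammer lying on the bench; a bystander, to be left alone. Origin: centre of its underside, x along its length.
- oil_can: Green upright can, 64 mm across, 150 mm high; a bystander, to be left alone. Origin: centre of its underside.

How it is judged:
On the way, in this order (a step that is already met when the one before it is completed fails the run):
1. the set screw is slackened while the collar is still where it was found (value of joint set_screw below 0 rad and distance of stop_collar from where it was at the start of the episode below 0.006 m), for 0.05 s.
2. the stop is brought up to bear on the end of the bar with a felt push of 2 N or more (value of joint set_screw below 0.3 rad and contact force between stop_collar and bar above 2 N), for 0.2 s.
At the end, for the whole second after the job is handed in: The set screw is tight again (0.7 rad or more past first touch), the stop's face is within 1.5 mm of the bar's end (centre of the button 134 mm from the centre of the bar when they touch), and collar and screw are at rest (value of joint set_screw above 0.7 rad and distance between stop_button and clamped_bar between 0.132 and 0.1355 m and linear speed of stop_collar below 0.005 m/s and velocity of joint set_screw between -0.05 and 0.05 rad/s).
It fails at once if the stop is shoved against the bar with more than 18 N (contact force between stop_collar and bar above 18 N).
It fails at once if a bystander is moved by more than 15 mm (distance of any of spare_collar, offcut, hex_nut, spanner, screwdriver, hammer, oil_can from where it was at the start of the episode above 0.015 m).
It also fails if it takes over 54 s, if anything falls off the work surface, if the arm or the gripper's body presses on something with over 40 N, if the wrist force passes 120 N, or if a joint passes its speed limit or range.

ROBOT

A 6-joint arm with a two-finger parallel gripper is mounted at the origin on the work surface. World frame = base frame: x ahead of the robot, y to its left, z up, the work surface at z = 0. Lengths are in m, angles in rad, forces in N, time in s.
With the tool pointing down it reaches from about 0.3 to 0.75 m from the base axis. Payload 8.5 kg.
Tool frame: the origin (TCP) lies between the finger pads; the fingertips stand 11 mm ahead of it and the grasp point (between the pads) lies 8 mm behind it (ctrl.tip_reach is the z of the fingertips in the tool frame, in m); z points along the fingers, y is the line along which they close (so a half turn about z gives the same grasp; the last joint's range is limited). The gripper opens to 88 mm and grips with 3 to 60 N. Pads are 18 mm wide; open, the fingers measure 123 mm over their backs; the gripper's body (75 mm by 187 mm) begins 45 mm behind the grasp point.
Start: joints at [0.951, 0.381, 1.297, -0, 1.464, -0.215], TCP at [0.217, 0.506, 0.25] pointing down, gripper open.
Joint ranges: [-3.11, 3.11], [-0.89, 2.33], [0.22, 2.48], [-1.42, 4.56], [0.17, 2.85], [-2.88, 2.88]. Speed limits (rad/s): [2.39, 2.39, 3.14, 3.14, 3.14, 3.14].

INTERFACE

Orientations are given as a 3x3 rotation matrix whose columns are the frame's x, y, z axes.
In Python, from bench import state, viewer, ticket, ctrl gives the robot as it stands.
- The arm moves only by the tool move_arm, never from a script. Its argument "increments" is a list of rows, each an object of numbers: "hand": the closure, from 0 (fully open) to 1 (shut); "x", "y", "z": the shift along the world's x, y, z in units of 60 mm (1.0 is 60 mm); "yaw": the turn about the world's z in units of 10 degrees (1.0 is 10 degrees). A call has 1 to 10 rows; each row is the pose to reach, as a shift and turn from the pose commanded when the call began; what a row does not reach only later rows make up. A row lasts 1/8 s, in which the tool goes at most 62.5 mm and 10.7 degrees, less where a joint would pass 70% of its speed; a pose out of reach is approached as far as the arm can. A call with a gripper value outside its range is refused whole. The fingers move at their own pace and stop on an object; "squeeze" is the grip in N (left out, the last holds). Time passes only in rows, so rows that repeat a pose let the fingers close. It gives the time, the measured TCP pose, the force, the opening and the grip force at its end, in the units of the state.
- state(): the state, without advancing time (a new reading comes with each control period).
- viewer.grab_frame(name): name is "scene" or "top" or "wrist"; returns a dict with "pixels" (480x640x3 uint8, red, green, blue), "fx", "fy", "cx", "cy" (pixels), "rvec" (rotation vector, rad) and "tvec" (3), from world to camera coordinates, as OpenCV has them. Camera axes: x right, y down, z forward; pixel columns grow to the right and rows downward; lengths in m; the calibration is good to about 2 mm. A picture is of the moment at which its call begins. There is no depth.
- ticket.finish_job(): hands the job in; it is judged then, once.
Trained networks look in a picture, given as the dict that the camera call returned (one of the last four; its "shot" number tells which), for a name from the list of things; names that differ only in an ending like _2 or _b are one class to them, and where a whole thing is asked for, a point or a joint stands for the part that bears it (a point fixed in the world has none). Each returns a list of dicts, best first, with "confidence" (0 to 1); they miss things now and then, are a little off and sometimes report something else, mostly with a low value. They report only what shows in the picture. A call takes as long as a camera call.
- viewer.spot_in(picture, thing): "position" ([column, row] in pixels, amid what is visible of it).
- viewer.regions_of(picture, thing): "region" (480x640 bool, what is visible of it) and "position" ([column, row] in pixels, amid what is visible of it).
- viewer.spot_point(picture, thing): "position" ([column, row] in pixels: a listed point, or the origin of a listed thing).
The state is a dict: "clock": time; "qpos": joint angles; "joint_velocities": joint speeds; "effort": joint torques, N m; "ee_pos": TCP position; "tcp_rot": TCP orientation; "contact_force": force on the tool from outside, world axes, zero at the start; "torque": the same for the moment, N m; "width": finger opening in m; "finger_force": force on a finger pad.
Only numpy, scipy, OpenCV 4.12 (cv2) and the standard library are available. Lean on these libraries where they do the work, as an engineer would, in place of code of your own. Each camera call takes 0.05 s, during which the arm holds its last target. There are 200 camera calls.

## Working session

There is one attempt and no reset: what is moved stays moved. The work goes in short steps, Python scripts to look and compute and a tool call to move; the robot and the scene stay as the last step left them, time stands still between calls to the robot, and variables do not carry over. Pictures are saved under pics/ and viewed, at most 10 in all, crops included, and the job is handed in when it is done.

Besides the shell and the picture viewer there is one more tool, called after "Emit:" by a JSON object that holds its "fn" and its "kwargs". move_arm: Moves the arm, as the interface text tells. Its arguments: {"type":"object","properties":{"increments":{"type":"array"},"squeeze":{"type":"number"}},"required":["increments"]}

```bash
mkdir -p pics
cat > h.py <<'E'
import numpy as np, cv2
from bench import state, viewer, ticket, ctrl
def cam(f):
    R=cv2.Rodrigues(np.array(f["rvec"],float))[0]; t=np.array(f["tvec"],float).ravel()
    return R,t
def ray(f,p):
    R,t=cam(f); d=R.T@np.array([(p[0]-f["cx"])/f["fx"],(p[1]-f["cy"])/f["fy"],1.]); return -R.T@t,d
def at_z(f,p,z):
    o,d=ray(f,p); return o+d*(z-o[2])/d[2]
def save(f,n): cv2.imwrite("pics/"+n,cv2.cvtColor(f["pixels"],cv2.COLOR_RGB2BGR))
E
python3 - <<'E'
from h import *
Z=dict(screw_head=.116,stop_face=.072,bar=.072,stop_collar=.066,stop_rod=.066,vise=0)
for n in("top","scene"):
    f=viewer.grab_frame(n); save(f,n+"1.png"); print(n,"cam",ray(f,(320,240))[0].round(3))
    for k,z in Z.items():
        r=viewer.spot_point(f,k)
        for q in r[:1]: print(k,np.round(q["position"],1),round(q["confidence"],2),at_z(f,q["position"],z).round(4))
s=state();print(s["tcp_rot"],s["ee_pos"],s["width"],ctrl.tip_reach)
E
```

```text
top cam [ 0.303 -0.039  1.244]
screw_head [255.5 257.6] 0.47 [0.4765 0.0856 0.116 ]
stop_face [272.3 294.6] 0.94 [0.3992 0.0484 0.072 ]
bar [355.5 280.7] 0.98 [ 0.4358 -0.1409  0.072 ]
stop_collar [260.6 258.7] 0.58 [0.482  0.0792 0.066 ]
stop_rod [300.  226.1] 0.34 [ 0.5617 -0.0097  0.066 ]
vise [352.5 284. ] 0.82 [ 0.4357 -0.1399  0.    ]
scene cam [ 1.54  -0.238  0.8  ]
screw_head [355.3 254. ] 0.47 [0.5506 0.0616 0.116 ]
stop_face [337.4 238.3] 0.86 [0.4048 0.0546 0.072 ]
bar [262.9 255.7] 0.82 [ 0.4458 -0.1478  0.072 ]
stop_collar [354.5 252.9] 0.84 [0.473  0.0828 0.066 ]
vise [267.5 277.3] 0.75 [ 0.4406 -0.1394  0.    ]
[[-9.19176647e-01  3.93845515e-01 -3.80040512e-05]
 [ 3.93845516e-01  9.19176648e-01 -1.37139281e-05]
 [ 2.95312673e-05 -2.75732476e-05 -9.99999999e-01]] [0.21659089 0.50552252 0.24976415] 0.08803070524917322 0.011
```

View pics/top1.png

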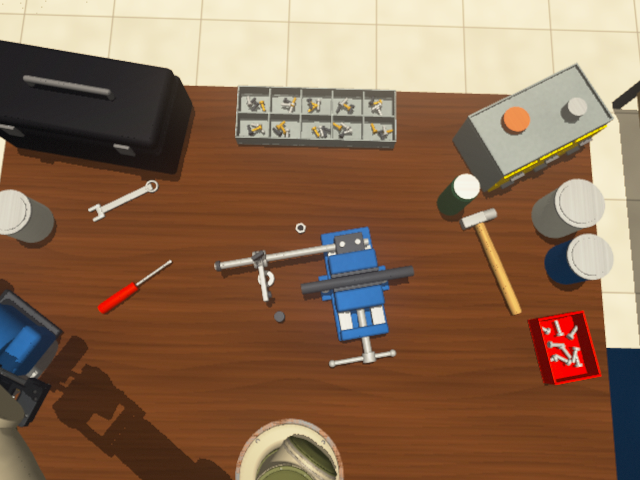

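View pics/scene1.png

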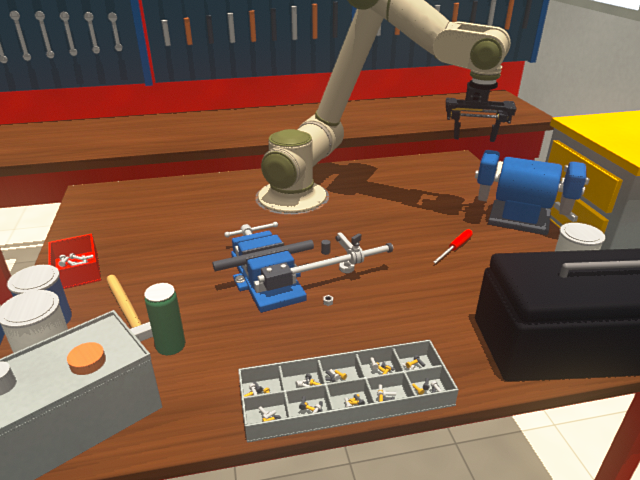

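The top view shows the rod running from (220,266) to (335,247), the collar with its screw near (260,258), and the bar end near (303,288). The scene view agrees. The collar is at about (0.478, 0.081), and the rod points along about (-0.16, 0.987). I'll move above it and look closer.

Emit:
{"fn": "move_arm", "kwargs": {"increments": [{"x": 4.35, "y": -7.1, "hand": 0}, {"x": 4.35, "y": -7.1, "hand": 0}, {"x": 4.35, "y": -7.1, "hand": 0}, {"x": 4.35, "y": -7.1, "hand": 0}, {"x": 4.35, "y": -7.1, "hand": 0}, {"x": 4.35, "y": -7.1, "hand": 0}, {"x": 4.35, "y": -7.1, "hand": 0}, {"x": 4.35, "y": -7.1, "hand": 0}, {"x": 4.35, "y": -7.1, "hand": 0}, {"x": 4.35, "y": -7.1, "hand": 0}]}}

```text
invalid input at $.increments[0]: expected keys hand, x, y, z, yaw
```

Run:
```python
from h import *
f=viewer.grab_frame("wrist"); save(f,"w1.png"); o,d=ray(f,(320,240)); print(o,d, f["fx"])
s=state(); print(s["ee_pos"],s["tcp_rot"].round(3) if hasattr(s["tcp_rot"],'round') else s["tcp_rot"],s["qpos"],s["clock"])
for k,z in dict(screw_head=.116,stop_face=.072,stop_collar=.066).items():
    for q in viewer.spot_point(f,k)[:1]: print(k,np.round(q["position"],1),round(q["confidence"],2),at_z(f,q["position"],z).round(4))
for q in viewer.regions_of(f,"screw_head")[:1]:
    ys,xs=np.nonzero(q["region"]); print(len(xs),q["confidence"],xs.min(),xs.max(),ys.min(),ys.max())
```

```text
[0.14496526 0.53681451 0.38501966] [ 0.29409885 -0.10678334 -0.95004256] 360.6620561856586
[0.21659118 0.50552527 0.24973547] [[-0.919  0.394 -0.   ]
 [ 0.394  0.919 -0.   ]
 [ 0.    -0.    -1.   ]] [ 9.50692810e-01  3.80607536e-01  1.29742629e+00  1.96728810e-05
  1.46361685e+00 -2.15270377e-01] 0.75
```

View pics/w1.png

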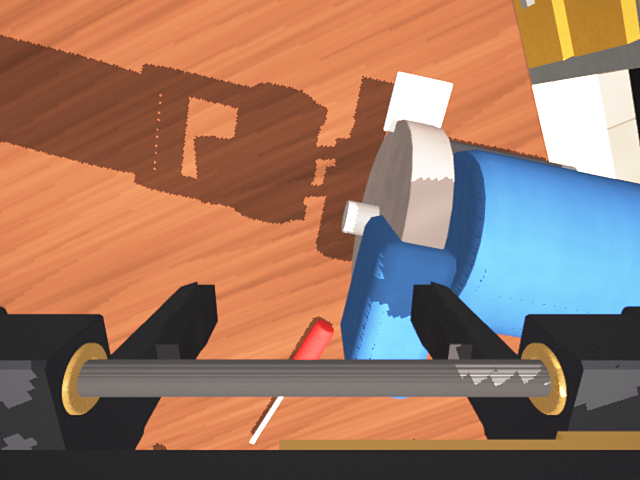

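The move was refused because every row needs all keys. The wrist view still shows the start area, with the fingers at rows 285-450.

Emit:
{"fn": "move_arm", "kwargs": {"increments": [{"x": 4.35, "y": -7.1, "z": 0, "yaw": 0, "hand": 0}, {"x": 4.35, "y": -7.1, "z": 0, "yaw": 0, "hand": 0}, {"x": 4.35, "y": -7.1, "z": 0, "yaw": 0, "hand": 0}, {"x": 4.35, "y": -7.1, "z": 0, "yaw": 0, "hand": 0}, {"x": 4.35, "y": -7.1, "z": 0, "yaw": 0, "hand": 0}, {"x": 4.35, "y": -7.1, "z": 0, "yaw": 0, "hand": 0}, {"x": 4.35, "y": -7.1, "z": 0, "yaw": 0, "hand": 0}, {"x": 4.35, "y": -7.1, "z": 0, "yaw": 0, "hand": 0}, {"x": 4.35, "y": -7.1, "z": 0, "yaw": 0, "hand": 0}, {"x": 4.35, "y": -7.1, "z": 0, "yaw": 0, "hand": 0}]}}

```text
clock: 2.2
ee_pos: [0.4773, 0.0798, 0.2497]
tcp_rot: [[-0.919, 0.394, -0.0], [0.394, 0.919, 0.0], [0.001, 0.0, -1.0]]
contact_force: [-0.1, 0.4, 0.6]
width: 0.0883
finger_force: 0.0
```

Run:
```python
from h import *
f=viewer.grab_frame("wrist"); save(f,"w2.png")
s=state(); print(s["ee_pos"],np.round(s["tcp_rot"],3),np.round(s["qpos"],3),s["clock"],s["contact_force"])
for k,z in dict(screw_head=.116,stop_face=.072,stop_collar=.066,bar=.072).items():
    for q in viewer.spot_point(f,k)[:1]: print(k,np.round(q["position"],1),round(q["confidence"],2),at_z(f,q["position"],z).round(4))
for q in viewer.regions_of(f,"screw_head")[:1]:
    ys,xs=np.nonzero(q["region"]); print(len(xs),q["confidence"],xs.min(),xs.max(),ys.min(),ys.max())
```

```text
[0.4770561  0.08034093 0.24977444] [[-0.92   0.393 -0.   ]
 [ 0.393  0.92   0.   ]
 [ 0.     0.    -1.   ]] [-0.079  0.265  1.473  0.     1.405 -1.246] 2.25 [ 0.16039362  1.16167047 -0.00749655]
screw_head [223.9 104.2] 0.63 [0.3699 0.0581 0.116 ]
stop_face [247.4 148.1] 0.69 [0.4029 0.0515 0.072 ]
stop_collar [318.1 217.2] 0.58 [0.4834 0.0822 0.066 ]
bar [ 80.2 270.9] 0.63 [ 0.4417 -0.1426  0.072 ]
642 0.92 307 333 215 252
```

View pics/w2.png

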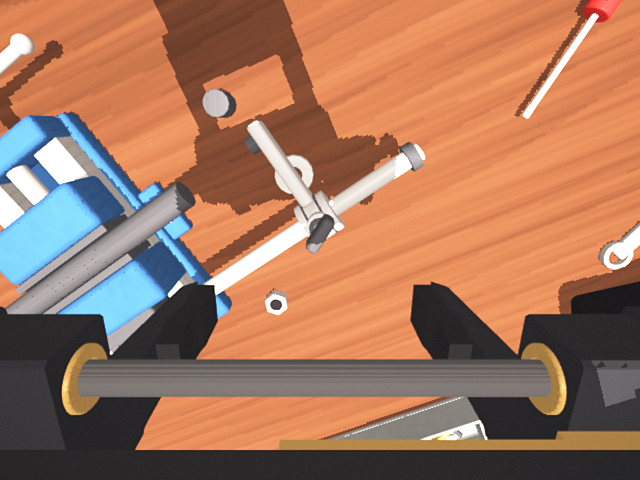

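The wrist view shows the head at (320,233), slanted, with the hub at (318,212). The rod runs from about (225,282) to the ring at (413,157), the bar's end is near (183,195), and the button is under the arm near (252,145). Next I'll fit the head's pose.

```bash
cat >> h.py <<'E'
def project(f,P):
    return cv2.projectPoints(np.array(P,float),np.array(f["rvec"],float),np.array(f["tvec"],float),np.array([[f["fx"],0,f["cx"]],[0,f["fy"],f["cy"]],[0,0,1.]]),None)[0][:,0]
def box(x,y,a):
    c,s=np.cos(a),np.sin(a)
    return [[x+c*u-s*v,y+s*u+c*v,.116+w] for u in(-.015,.015) for v in(-.005,.005) for w in(-.01,.01)]
def fit(f,mask,x0,y0):
    from scipy.optimize import minimize
    m=cv2.resize(mask.astype(np.uint8),None,fx=4,fy=4,interpolation=cv2.INTER_NEAREST)
    def cost(p):
        h=cv2.convexHull(((project(f,box(p[0]/1e3,p[1]/1e3,p[2]/10))+.5)*4).astype(np.int32)); g=np.zeros_like(m); cv2.fillConvexPoly(g,h,1)
        return 1-(g&m).sum()/(g|m).sum()
    best=min((minimize(cost,[x0*1e3,y0*1e3,a*10],method="Nelder-Mead",options=dict(initial_simplex=[[x0*1e3,y0*1e3,a*10],[x0*1e3+6,y0*1e3,a*10],[x0*1e3,y0*1e3+6,a*10],[x0*1e3,y0*1e3,a*10+3]])) for a in np.arange(0,3.14,.4)),key=lambda r:r.fun)
    return best.x[0]/1e3,best.x[1]/1e3,np.degrees(best.x[2]/10)%180,1-best.fun
E
python3 - <<'E'
from h import *
f=viewer.grab_frame("wrist")
R=viewer.regions_of(f,"screw_head")[0]
m=R["region"]; print(fit(f,m,.478,.08), R["confidence"])
a=at_z(f,(225,282),.066);b=at_z(f,(413,157),.066);print("rod",a,b,(b-a)/np.linalg.norm(b-a),np.linalg.norm(b-a))
print("barend",at_z(f,(184,195),.072))
print(np.round(state()["tcp_rot"],3))
I=cv2.resize(cv2.cvtColor(f["pixels"],cv2.COLOR_RGB2BGR)[90:270,160:400],None,fx=3.3,fy=3.3,interpolation=cv2.INTER_CUBIC); cv2.imwrite("pics/c1.png",I)
E
```

```text
(np.float64(0.48253612705138393), np.float64(0.08251725399085742), np.float64(123.95480538908546), np.float64(0.7935794542536115)) 0.71
rod [ 0.50775734 -0.0252453   0.066     ] [0.46631385 0.17954758 0.066     ] [-0.19834716  0.98013183  0.        ] 0.2089442217592768
barend [ 0.41721934 -0.01728013  0.072     ]
[[-0.92   0.393  0.   ]
 [ 0.393  0.92  -0.   ]
 [-0.     0.    -1.   ]]
```

View pics/c1.png

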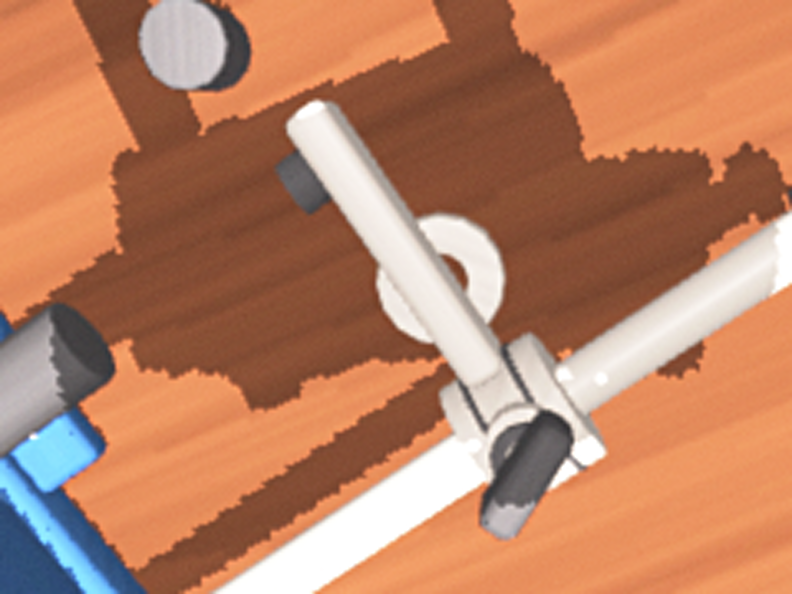

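The crop shows the dark head at crop (527,475) leaning up and to the right, the button at about (297,182), and the bar's end at (83,345). So the gap is about 70 mm. The rod's direction is (-0.197, 0.98), the screw is at about (0.483, 0.082), and the head's long axis is at about 124°. Now I'll align the gripper above it.

Emit:
{"fn": "move_arm", "kwargs": {"increments": [{"x": 0.1, "y": 0.04, "z": -0.5, "yaw": -1, "hand": 0}, {"x": 0.1, "y": 0.04, "z": -1, "yaw": -2, "hand": 0}, {"x": 0.1, "y": 0.04, "z": -1.4, "yaw": -3, "hand": 0}, {"x": 0.1, "y": 0.04, "z": -1.4, "yaw": -3.3, "hand": 0}, {"x": 0.1, "y": 0.04, "z": -1.4, "yaw": -3.3, "hand": 0}, {"x": 0.1, "y": 0.04, "z": -1.4, "yaw": -3.3, "hand": 0}]}}

```text
clock: 3.35
ee_pos: [0.4837, 0.082, 0.166]
tcp_rot: [[-0.557, 0.83, 0.001], [0.83, 0.557, -0.0], [-0.0, 0.0, -1.0]]
contact_force: [0.5, 0.7, -0.8]
width: 0.0878
finger_force: 0.0
```

Run:
```python
from h import *
f=viewer.grab_frame("wrist")
for R in viewer.regions_of(f,"screw_head")[:1]:
    m=R["region"]; print(fit(f,m,.482,.082), R["confidence"],m.sum())
for k,z in dict(screw_head=.116,stop_face=.072).items():
    for q in viewer.spot_point(f,k)[:1]: print(k,np.round(q["position"],1),round(q["confidence"],2),at_z(f,q["position"],z).round(4))
I=cv2.cvtColor(f["pixels"],cv2.COLOR_RGB2BGR)
x,y,a,_=fit(f,m,.482,.082)
for p in project(f,box(x,y,np.radians(a))): cv2.circle(I,tuple(map(int,p.round())),2,(0,255,0),-1)
cv2.imwrite("pics/w3.png",I)
s=state();print(s["ee_pos"],np.degrees(np.arctan2(s["tcp_rot"][1][1],s["tcp_rot"][0][1])),s["qpos"][5])
```

```text
(np.float64(0.4837859251856121), np.float64(0.08180036621356605), np.float64(123.64161252709157), np.float64(0.7905811623246493)) 0.73 1233
screw_head [313.4 268.7] 0.76 [0.4834 0.0827 0.116 ]
stop_face [181.4 214.2] 0.96 [0.4005 0.0513 0.072 ]
[0.48365256 0.08195858 0.16595683] 33.83366709071959 -0.6645438082997183
```

View pics/w3.png

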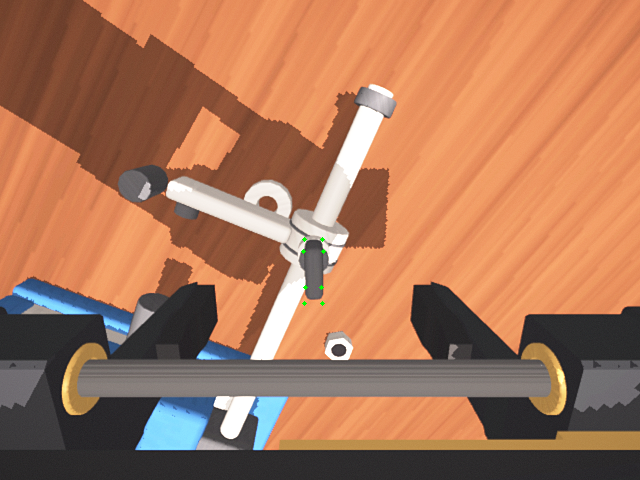

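The head sits upright between the fingers at (314,268), and the fit overlays it, so the alignment is good. I'll descend and close.

Emit:
{"fn": "move_arm", "kwargs": {"increments": [{"x": 0, "y": 0, "z": -0.4, "yaw": 0, "hand": 0}, {"x": 0, "y": 0, "z": -0.8, "yaw": 0, "hand": 0}, {"x": 0, "y": 0, "z": -0.8, "yaw": 0, "hand": 0}, {"x": 0, "y": 0, "z": -0.8, "yaw": 0, "hand": 1}, {"x": 0, "y": 0, "z": -0.8, "yaw": 0, "hand": 1}, {"x": 0, "y": 0, "z": -0.8, "yaw": 0, "hand": 1}, {"x": 0, "y": 0, "z": -0.8, "yaw": 0, "hand": 1}, {"x": 0, "y": 0, "z": -0.8, "yaw": 0, "hand": 1}], "squeeze": 45}}

```text
clock: 4.55
ee_pos: [0.4836, 0.0819, 0.1179]
tcp_rot: [[-0.556, 0.831, 0.0], [0.831, 0.556, -0.0], [-0.0, 0.0, -1.0]]
contact_force: [-0.2, -0.8, -0.2]
width: 0.0402
finger_force: 0.0
```

Emit:
{"fn": "move_arm", "kwargs": {"increments": [{"x": 0, "y": 0, "z": 0, "yaw": 0, "hand": 1}, {"x": 0, "y": 0, "z": 0, "yaw": 0, "hand": 1}, {"x": 0, "y": 0, "z": 0, "yaw": 0, "hand": 1}, {"x": 0, "y": 0, "z": 0, "yaw": 0, "hand": 1}, {"x": 0, "y": 0, "z": 0, "yaw": 0, "hand": 1}, {"x": 0, "y": 0, "z": 0, "yaw": 0, "hand": 1}]}}

```text
clock: 5.3
ee_pos: [0.4837, 0.082, 0.1177]
tcp_rot: [[-0.556, 0.831, 0.0], [0.831, 0.556, 0.0], [-0.0, 0.0, -1.0]]
contact_force: [0.5, 1.5, -0.3]
width: 0.0096
finger_force: 45.0
```

Emit:
{"fn": "move_arm", "kwargs": {"increments": [{"x": 0, "y": 0, "z": 0, "yaw": 0.8, "hand": 1}, {"x": 0, "y": 0, "z": 0, "yaw": 1.6, "hand": 1}, {"x": 0, "y": 0, "z": 0, "yaw": 2.4, "hand": 1}, {"x": 0, "y": 0, "z": 0, "yaw": 3.2, "hand": 1}]}}

```text
clock: 5.8
ee_pos: [0.4837, 0.0821, 0.1177]
tcp_rot: [[-0.914, 0.406, 0.0], [0.406, 0.914, 0.0], [-0.0, 0.001, -1.0]]
contact_force: [2.0, 1.2, -2.0]
width: 0.0098
finger_force: 45.0
```

```bash
python3 -c "
from h import *
s=state();print(s['torque'],s['contact_force'],s['ee_pos'],s['width'])"
```

```text
[ 0.24107734 -0.18710803 -0.14592838] [ 1.95711859  1.24167328 -1.96935858] [0.48373066 0.08207799 0.11773376] 0.009771071481708596
```

Turning well, with low forces. I'll continue to +90° in total.

Emit:
{"fn": "move_arm", "kwargs": {"increments": [{"x": 0, "y": 0, "z": 0, "yaw": 0.9, "hand": 1}, {"x": 0, "y": 0, "z": 0, "yaw": 1.8, "hand": 1}, {"x": 0, "y": 0, "z": 0, "yaw": 2.7, "hand": 1}, {"x": 0, "y": 0, "z": 0, "yaw": 3.6, "hand": 1}, {"x": 0, "y": 0, "z": 0, "yaw": 4.5, "hand": 1}, {"x": 0, "y": 0, "z": 0, "yaw": 5.4, "hand": 1}, {"x": 0, "y": 0, "z": 0, "yaw": 5.8, "hand": 1}, {"x": 0, "y": 0, "z": 0, "yaw": 5.8, "hand": 1}]}}

```text
clock: 6.8
ee_pos: [0.4837, 0.0822, 0.1177]
tcp_rot: [[-0.831, -0.556, 0.0], [-0.556, 0.831, 0.001], [-0.001, 0.0, -1.0]]
contact_force: [1.8, 2.3, -1.1]
width: 0.0096
finger_force: 45.0
```

Run:
```python
from h import *
f=viewer.grab_frame("wrist"); save(f,"w4.png")
s=state();print(s['torque'],s['contact_force'],s['ee_pos'],s['width'],s["qpos"][5])
for k,z in dict(stop_face=.072,stop_collar=.066,bar=.072).items():
    for q in viewer.spot_point(f,k)[:1]: print(k,np.round(q["position"],1),round(q["confidence"],2),at_z(f,q["position"],z).round(4))
```

```text
[ 0.54494201 -0.21582981  0.05854157] [ 1.91169222  2.46765797 -2.23197121] [0.48368077 0.08213799 0.11773151] 0.009696856540660662 -2.2333960230233663
stop_face [355.3 108.3] 0.8 [0.4029 0.0527 0.072 ]
stop_collar [314.  269.9] 0.66 [0.4846 0.0838 0.066 ]
bar [355.7 108.4] 0.22 [0.4028 0.0529 0.072 ]
```

View pics/w4.png

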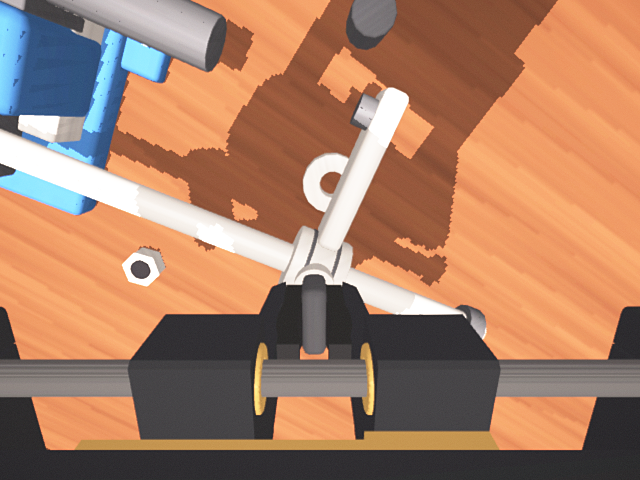

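The head turned with the gripper and the collar did not move. The button's face is at (355,110) and the bar's end is at about (213,43), which is still roughly 70 mm. I'll slide 54 mm.

Emit:
{"fn": "move_arm", "kwargs": {"increments": [{"x": 0.02, "y": -0.1, "z": 0, "yaw": 0, "hand": 1}, {"x": 0.04, "y": -0.2, "z": 0, "yaw": 0, "hand": 1}, {"x": 0.06, "y": -0.3, "z": 0, "yaw": 0, "hand": 1}, {"x": 0.08, "y": -0.4, "z": 0, "yaw": 0, "hand": 1}, {"x": 0.1, "y": -0.5, "z": 0, "yaw": 0, "hand": 1}, {"x": 0.12, "y": -0.6, "z": 0, "yaw": 0, "hand": 1}, {"x": 0.14, "y": -0.7, "z": 0, "yaw": 0, "hand": 1}, {"x": 0.16, "y": -0.8, "z": 0, "yaw": 0, "hand": 1}, {"x": 0.18, "y": -0.9, "z": 0, "yaw": 0, "hand": 1}, {"x": 0.18, "y": -0.9, "z": 0, "yaw": 0, "hand": 1}]}}

```text
clock: 8.25
ee_pos: [0.4944, 0.0271, 0.1177]
tcp_rot: [[-0.831, -0.556, -0.0], [-0.556, 0.831, -0.001], [0.001, -0.001, -1.0]]
contact_force: [0.9, -3.2, -1.9]
width: 0.0095
finger_force: 45.0
```

Run:
```python
from h import *
f=viewer.grab_frame("wrist"); save(f,"w5.png")
s=state();print(s['torque'],s['contact_force'],s['ee_pos'])
for k,z in dict(stop_face=.072,stop_collar=.066).items():
    for q in viewer.spot_point(f,k)[:1]: print(k,np.round(q["position"],1),round(q["confidence"],2),at_z(f,q["position"],z).round(4))
```

```text
[-0.32087989  0.03504902  0.05226152] [ 0.22980873 -3.42353084 -1.76782761] [0.49442808 0.02717281 0.11774703]
stop_face [357.1 109.7] 0.96 [ 0.4136 -0.0014  0.072 ]
stop_collar [314.2 267.1] 0.68 [0.4939 0.0278 0.066 ]
```

View pics/w5.png

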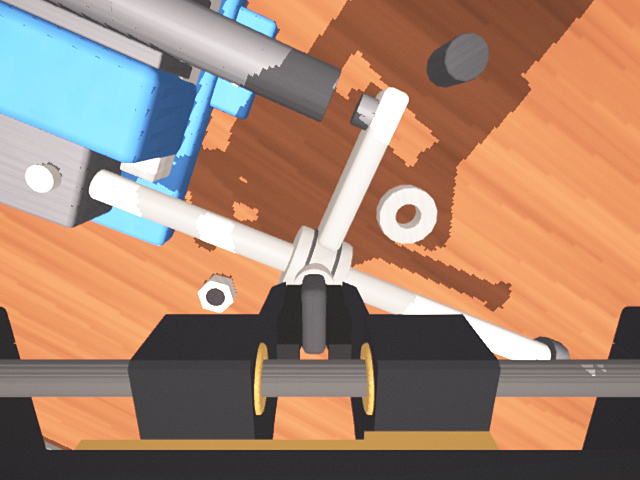

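The gap is now about 20 px, or 9 mm: the bar's end is at (336,97) and the button's face at (354,108). I'll creep 5 mm, then feel for contact.

Emit:
{"fn": "move_arm", "kwargs": {"increments": [{"x": 0.004, "y": -0.02, "z": 0, "yaw": 0, "hand": 1}, {"x": 0.008, "y": -0.04, "z": 0, "yaw": 0, "hand": 1}, {"x": 0.012, "y": -0.06, "z": 0, "yaw": 0, "hand": 1}, {"x": 0.016, "y": -0.08, "z": 0, "yaw": 0, "hand": 1}]}}

```text
clock: 8.9
ee_pos: [0.4952, 0.0232, 0.1177]
tcp_rot: [[-0.831, -0.556, -0.0], [-0.556, 0.831, 0.0], [0.0, 0.0, -1.0]]
contact_force: [-1.3, 2.0, 0.0]
width: 0.0098
finger_force: 45.0
```

Emit:
{"fn": "move_arm", "kwargs": {"increments": [{"x": 0.002, "y": -0.01, "z": 0, "yaw": 0, "hand": 1}, {"x": 0.004, "y": -0.02, "z": 0, "yaw": 0, "hand": 1}]}}

```text
clock: 9.15
ee_pos: [0.4955, 0.0219, 0.1177]
tcp_rot: [[-0.831, -0.556, -0.0], [-0.556, 0.831, 0.0], [0.0, 0.0, -1.0]]
contact_force: [-1.9, 2.0, -0.2]
width: 0.0094
finger_force: 45.0
```

Emit:
{"fn": "move_arm", "kwargs": {"increments": [{"x": 0.002, "y": -0.01, "z": 0, "yaw": 0, "hand": 1}, {"x": 0.004, "y": -0.02, "z": 0, "yaw": 0, "hand": 1}]}}

```text
clock: 9.4
ee_pos: [0.4957, 0.0207, 0.1177]
tcp_rot: [[-0.831, -0.556, -0.0], [-0.556, 0.831, 0.0], [0.0, 0.0, -1.0]]
contact_force: [-2.1, 2.4, 0.9]
width: 0.0097
finger_force: 45.0
```

Steady 2.5 N of sliding drag and no contact yet.

Emit:
{"fn": "move_arm", "kwargs": {"increments": [{"x": 0.002, "y": -0.01, "z": 0, "yaw": 0, "hand": 1}, {"x": 0.004, "y": -0.02, "z": 0, "yaw": 0, "hand": 1}]}}

```text
clock: 9.65
ee_pos: [0.496, 0.0195, 0.1177]
tcp_rot: [[-0.831, -0.556, -0.0], [-0.556, 0.831, -0.0], [0.0, 0.0, -1.0]]
contact_force: [-2.8, 2.9, -0.6]
width: 0.01
finger_force: 45.0
```

Emit:
{"fn": "move_arm", "kwargs": {"increments": [{"x": 0.002, "y": -0.01, "z": 0, "yaw": 0, "hand": 1}, {"x": 0.004, "y": -0.02, "z": 0, "yaw": 0, "hand": 1}]}}

```text
clock: 9.9
ee_pos: [0.4962, 0.0183, 0.1177]
tcp_rot: [[-0.831, -0.556, -0.0], [-0.556, 0.831, 0.0], [0.0, 0.0, -1.0]]
contact_force: [-4.2, 1.9, 1.5]
width: 0.01
finger_force: 45.0
```

Emit:
{"fn": "move_arm", "kwargs": {"increments": [{"x": 0, "y": -0.01, "z": 0, "yaw": 0, "hand": 1}, {"x": 0.001, "y": -0.02, "z": 0, "yaw": 0, "hand": 1}]}}

```text
clock: 10.15
ee_pos: [0.4964, 0.0171, 0.1177]
tcp_rot: [[-0.831, -0.556, 0.0], [-0.556, 0.831, 0.0], [-0.0, -0.0, -1.0]]
contact_force: [-2.9, 2.3, -0.2]
width: 0.0097
finger_force: 45.0
```

Emit:
{"fn": "move_arm", "kwargs": {"increments": [{"x": 0, "y": -0.01, "z": 0, "yaw": 0, "hand": 1}, {"x": 0.001, "y": -0.02, "z": 0, "yaw": 0, "hand": 1}]}}

```text
clock: 10.4
ee_pos: [0.4966, 0.0159, 0.1177]
tcp_rot: [[-0.831, -0.556, 0.0], [-0.556, 0.831, 0.0], [-0.0, -0.0, -1.0]]
contact_force: [-1.0, 1.9, -1.7]
width: 0.0093
finger_force: 45.0
```

Emit:
{"fn": "move_arm", "kwargs": {"increments": [{"x": 0.001, "y": -0.008, "z": 0, "yaw": 0, "hand": 1}, {"x": 0.003, "y": -0.016, "z": 0, "yaw": 0, "hand": 1}]}}

```text
clock: 10.65
ee_pos: [0.4968, 0.0149, 0.1177]
tcp_rot: [[-0.831, -0.556, 0.0], [-0.556, 0.831, 0.0], [-0.0, -0.0, -1.0]]
contact_force: [-0.7, 1.8, -1.6]
width: 0.0098
finger_force: 45.0
```

Emit:
{"fn": "move_arm", "kwargs": {"increments": [{"x": 0.001, "y": -0.008, "z": 0, "yaw": 0, "hand": 1}, {"x": 0.003, "y": -0.016, "z": 0, "yaw": 0, "hand": 1}]}}

```text
clock: 10.9
ee_pos: [0.4969, 0.014, 0.1177]
tcp_rot: [[-0.831, -0.556, 0.0], [-0.556, 0.831, 0.0], [-0.0, -0.0, -1.0]]
contact_force: [0.5, 4.1, -2.8]
width: 0.0096
finger_force: 45.0
```

Emit:
{"fn": "move_arm", "kwargs": {"increments": [{"x": 0.001, "y": -0.005, "z": 0, "yaw": 0, "hand": 1}, {"x": 0.002, "y": -0.01, "z": 0, "yaw": 0, "hand": 1}]}}

```text
clock: 11.15
ee_pos: [0.4969, 0.0139, 0.1177]
tcp_rot: [[-0.831, -0.556, 0.0], [-0.556, 0.831, 0.001], [-0.001, 0.001, -1.0]]
contact_force: [0.6, 7.2, -0.8]
width: 0.0097
finger_force: 45.0
```

Run:
```python
from h import *
f=viewer.grab_frame("wrist"); 
s=state();print(s['torque'],s['contact_force'],s['ee_pos'])
cv2.imwrite("pics/c2.png",cv2.resize(cv2.cvtColor(f["pixels"],cv2.COLOR_RGB2BGR)[40:180,260:440],None,fx=4,fy=4,interpolation=cv2.INTER_CUBIC))
```

```text
[ 1.07621937e+00  1.57350135e-04 -2.77848278e-02] [-0.50321498  5.49377171 -1.82395228] [0.49693483 0.01389259 0.11773753]
```

View pics/c2.png

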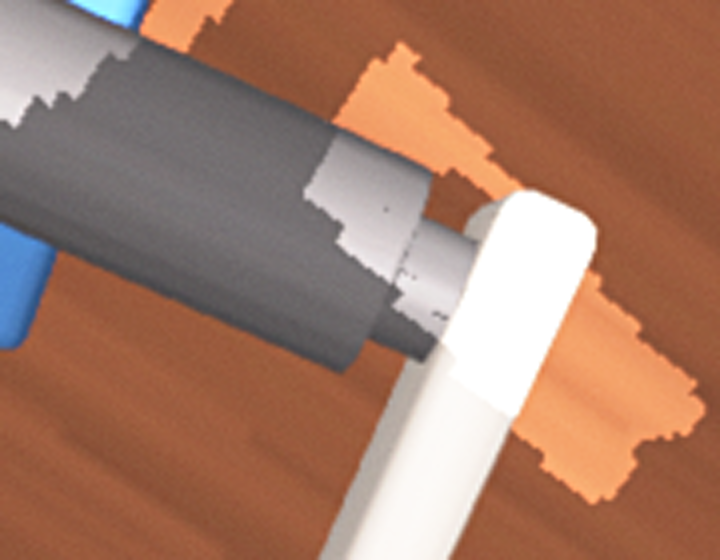

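Contact: the crop shows the button's face flush on the bar's end at about (400,260), and TCP travel stopped as the force rose to about 7 N. I'll add a little push and hold.

Emit:
{"fn": "move_arm", "kwargs": {"increments": [{"x": 0.001, "y": -0.005, "z": 0, "yaw": 0, "hand": 1}, {"x": 0.001, "y": -0.005, "z": 0, "yaw": 0, "hand": 1}, {"x": 0.001, "y": -0.005, "z": 0, "yaw": 0, "hand": 1}, {"x": 0.001, "y": -0.005, "z": 0, "yaw": 0, "hand": 1}]}}

```text
clock: 11.7
ee_pos: [0.4969, 0.0138, 0.1177]
tcp_rot: [[-0.831, -0.556, 0.0], [-0.556, 0.831, 0.001], [-0.001, 0.001, -1.0]]
contact_force: [0.3, 7.3, -1.1]
width: 0.0096
finger_force: 45.0
```

Emit:
{"fn": "move_arm", "kwargs": {"increments": [{"x": 0, "y": 0, "z": 0, "yaw": -0.7, "hand": 1}, {"x": 0, "y": 0, "z": 0, "yaw": -1.4, "hand": 1}, {"x": 0, "y": 0, "z": 0, "yaw": -2.1, "hand": 1}, {"x": 0, "y": 0, "z": 0, "yaw": -2.8, "hand": 1}]}}

```text
clock: 12.2
ee_pos: [0.497, 0.0137, 0.1177]
tcp_rot: [[-0.995, -0.097, 0.0], [-0.097, 0.995, 0.001], [-0.0, 0.001, -1.0]]
contact_force: [-0.0, 6.9, -1.8]
width: 0.0098
finger_force: 45.0
```

Emit:
{"fn": "move_arm", "kwargs": {"increments": [{"x": 0, "y": 0, "z": 0, "yaw": -0.7, "hand": 1}, {"x": 0, "y": 0, "z": 0, "yaw": -1.4, "hand": 1}, {"x": 0, "y": 0, "z": 0, "yaw": -2.1, "hand": 1}, {"x": 0, "y": 0, "z": 0, "yaw": -2.8, "hand": 1}]}}

```text
clock: 12.7
ee_pos: [0.497, 0.0136, 0.1177]
tcp_rot: [[-0.925, 0.381, 0.0], [0.381, 0.925, 0.001], [0.0, 0.001, -1.0]]
contact_force: [0.6, 6.1, -2.1]
width: 0.0094
finger_force: 45.0
```

Emit:
{"fn": "move_arm", "kwargs": {"increments": [{"x": 0, "y": 0, "z": 0, "yaw": -0.7, "hand": 1}, {"x": 0, "y": 0, "z": 0, "yaw": -1.4, "hand": 1}, {"x": 0, "y": 0, "z": 0, "yaw": -2.1, "hand": 1}, {"x": 0, "y": 0, "z": 0, "yaw": -2.8, "hand": 1}, {"x": 0, "y": 0, "z": 0, "yaw": -3.4, "hand": 1}, {"x": 0, "y": 0, "z": 0, "yaw": -3.8, "hand": 1}, {"x": 0, "y": 0, "z": 0, "yaw": -3.8, "hand": 1}]}}

```text
clock: 13.58
ee_pos: [0.4969, 0.0135, 0.1178]
tcp_rot: [[-0.497, 0.868, -0.0], [0.868, 0.497, 0.001], [0.001, 0.0, -1.0]]
contact_force: [-1.3, 5.9, -1.2]
width: 0.01
finger_force: 45.0
```

Emit:
{"fn": "move_arm", "kwargs": {"increments": [{"x": 0, "y": 0, "z": 0, "yaw": -0.5, "hand": 1}, {"x": 0, "y": 0, "z": 0, "yaw": -1, "hand": 1}, {"x": 0, "y": 0, "z": 0, "yaw": -1, "hand": 1}, {"x": 0, "y": 0, "z": 0, "yaw": -1, "hand": 0}, {"x": 0, "y": 0, "z": 0, "yaw": -1, "hand": 0}, {"x": 0, "y": 0, "z": 0, "yaw": -1, "hand": 0}, {"x": 0, "y": 0, "z": 0, "yaw": -1, "hand": 0}, {"x": 0, "y": 0, "z": 0, "yaw": -1, "hand": 0}]}}

```text
clock: 14.58
ee_pos: [0.497, 0.0131, 0.1178]
tcp_rot: [[-0.339, 0.941, 0.0], [0.941, 0.339, -0.0], [-0.0, 0.0, -1.0]]
contact_force: [-0.3, -0.6, -0.7]
width: 0.0576
finger_force: 0.0
```

Emit:
{"fn": "move_arm", "kwargs": {"increments": [{"x": 0, "y": 0, "z": 0.2, "yaw": 0, "hand": 0}, {"x": 0, "y": 0, "z": 0.6, "yaw": 0, "hand": 0}, {"x": 0, "y": 0, "z": 1, "yaw": 0, "hand": 0}, {"x": 0, "y": 0, "z": 1, "yaw": 0, "hand": 0}]}}

```text
clock: 15.08
ee_pos: [0.4977, 0.013, 0.1796]
tcp_rot: [[-0.339, 0.941, 0.004], [0.941, 0.339, -0.001], [-0.002, 0.004, -1.0]]
contact_force: [0.1, -1.3, -0.2]
width: 0.0883
finger_force: 0.0
```

Run:
```python
from h import *
f=viewer.grab_frame("wrist"); save(f,"w6.png")
for R in viewer.regions_of(f,"screw_head")[:1]: print(fit(f,R["region"],.497,.014), R["confidence"])
s=state();print(s["ee_pos"],np.degrees(np.arctan2(s["tcp_rot"][1][1],s["tcp_rot"][0][1])))
```

```text
(np.float64(0.4968355471709201), np.float64(0.013561901555008358), np.float64(109.92261088163059), np.float64(0.7757318713147823)) 0.61
[0.49672094 0.01319594 0.1774671 ] 19.810845096166883
```

View pics/w6.png

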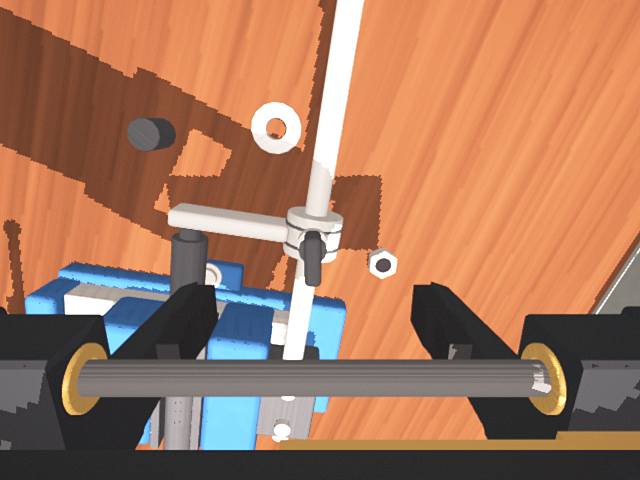

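The head is now at 110°, 14° tighter than I found it (124°). The button meets the bar's end at about (188,235), and the collar stayed put on release.

```bash
python3 -c "
from bench import ticket
print(ticket.finish_job())"
```

```text
the job is handed in; nothing more can be done
None
```

The length stop is set: I slackened the screw, slid the collar until the stop pressed the bar's end with about 5 N, retightened the screw about 14° past where I found it, and handed the job in (no verdict was returned).

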